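Pack the last book into the bedside drawer

ROBOT

A 6-joint arm with a two-finger parallel gripper is mounted at the origin on the work surface. World frame = base frame: x ahead of the robot, y to its left, z up, the work surface at z = 0. Lengths are in m, angles in rad, forces in N, time in s.
With the tool pointing down it reaches from about 0.35 to 0.775 m from the base axis. Payload 5.5 kg.
Tool frame: the origin (TCP) lies midway between the tips of the shut fingers; the grasp point (between the pads) lies 19 mm behind it (env.hold_point_z is the distance from the TCP to the grasp point, in m); z points along the fingers, y is the line along which they close (so a half turn about z gives the same grasp; the last joint's range is limited). The gripper opens to 85 mm and grips with 20 to 120 N. Pads are 22 mm wide; open, the fingers measure 114 mm over their backs; the gripper's body (76 mm by 85 mm) begins 54 mm behind the grasp point. The pads swing forward as they close: fully open they stand 13 mm farther back than shut.
Start: joints at [-1.243, 0.313, 0.046, 1.304, 0, 1.431], TCP at [0.259, -0.513, 0.231] pointing down, gripper open.
Joint ranges: [-2.76, 2.76], [-0.86, 1.69], [-1.03, 1.26], [-2.2, 2.34], [-1.47, 1.5], [-3.14, 3.14]. Speed limits (rad/s): [2.57, 2.57, 3.14, 3.14, 3.14, 3.14].

INTERFACE

Orientations are given as a unit quaternion [w, x, y, z].
In Python, from workcell import env, read_camera gives the robot as it stands. The module is installed in compiled form; this text tells all that it offers.
- The arm moves only by the tool carry_out, never from a script. Its argument "moves" is a list of rows, each an object of numbers: "tx", "ty", "tz": the shift along the world's x, y, z in cm; "wx", "wy", "wz": the turn, a rotation vector about the world's x, y, z in rad; "claw": the closure, from -1 (fully open) to 1 (shut). A call has 1 to 8 rows; each row shifts and turns the commanded pose from where the row before left it; what a row does not reach is not made up. A row lasts 1/8 s, in which the tool goes at most 62.5 mm and 10.7 degrees, less where a joint would pass 70% of its speed; a pose out of reach is approached as far as the arm can. A call is refused whole if a number of a shift passes 6.25 or a number of a turn 0.188, either way. A call with a gripper value outside its range is refused whole. The fingers move at their own pace and stop on an object; "newtons" is the grip in N (left out, the last holds). Time passes only in rows, so rows that do not move let the fingers close. It gives the time, the measured TCP pose, the force, the opening and the grip force at its end, in the units of the state.
- env.get_state(): the state, without advancing time (a new reading comes with each control period).
- read_camera(name): name is "side" or "top" or "wrist"; returns a dict with "image" (384x512x3 uint8, blue, green, red), "z_map" (384x512 float32, m along the optical axis (not along the pixel's ray), 0 where there is no reading), "fx", "fy", "cx", "cy" (pixels), "camera_from_world" (4x4, takes a point from world to camera coordinates); the wrist camera has in their place "hand_eye" (4x4, takes a point from camera to tool coordinates, whose origin is the TCP and whose axes are the flange's). Camera axes: x right, y down, z forward; pixel columns grow to the right and rows downward; lengths in m; the calibration is good to about 2 mm. A picture is of the moment at which its call begins: read the wrist's pose just before it.
- env.hand_in(): hands the job in; it is judged then, once.
The state is a dict: "clock": time; "joint_pos": joint angles; "qvel": joint speeds; "tau": joint torques, N m; "tcp_pos": TCP position; "orientation": TCP orientation; "wrist_force": force on the tool from outside, world axes, zero at the start; "ft_torque": the same for the moment, N m; "finger_gap": finger opening in m; "grip_force": force on a finger pad.
Only numpy, scipy, OpenCV 4.12 (cv2) and the standard library are available. Lean on these libraries where they do the work, as an engineer would, in place of code of your own. Each camera call takes 0.05 s, during which the arm holds its last target. There are 200 camera calls.

TASK

Three grey books stand spine up beside the open, nearly full drawer. Pick the one that fits the empty gap in the drawer without standing above the rim, set it spine up on the drawer's floor in that gap and let go. Then push the drawer fully shut, so that the chest's top edge sweeps over the contents and nothing catches.

Things in the scene. Friction and masses are not known exactly. Their poses are not given: they have to be found in the camera images.
- book: The book that fits: grey cloth, standing spine up, 110 long (x), 38 thick (y), 80 high (z), about 0.2 kg. Origin: centre of its underside. Grasp it across its thickness near the top. The two other grey books are wrong: one is 118 high and 150 long (sticks out above the rim), one 64 thick (too thick for the gap).
- gap (a point): Centre of the floor of the drawer's empty gap; moves with the drawer; x points into the chest, z up. The gap is 140 long (x), 54 wide (y); the rim is 92 above its floor. Wedged in on both y sides: boxes 35 high, 57 wide (room for fingers above them), then books 80 high. At the start the chest's front face is 110 to 140 away in +x, its top 116 above this floor.
- pull (a point): Middle of the brass bar handle (110 long along y, about 10 thick) on the drawer's front, 35 in front of the front panel, 70 above the table; moves with the drawer; axes as the gap's. The panel is 292 wide and reaches from 2 to 112 above the table. Push bar or panel along +x to shut the drawer.
- drawer (a joint): How far the drawer is pulled out, in m: 0 is shut (a firm stop), 0.18 to 0.21 at the start. It slides with about 2 N of friction plus some damping and stays where it is left. Its rim passes 6 mm below the chest's top board.
Things that resemble listed ones, but are neither listed nor needed, are in the scene too. What is shaped like the book but yellow is not meant.

How it is judged:
By the outcome, as a careful person would: the job done as asked, in the order asked, and still so for the second after the job is handed in, with the robot touching nothing.
It also fails if it takes over 54 s, if anything falls off the work surface, if the arm or the gripper's body presses on something with over 40 N, if the wrist force passes 120 N, or if a joint passes its speed limit or range.

## Working session

There is one attempt and no reset: what is moved stays moved. The work goes in short steps, Python scripts to look and compute and a tool call to move; the robot and the scene stay as the last step left them, time stands still between calls to the robot, and variables do not carry over. Pictures are saved under pics/ and viewed, at most 10 in all, crops included, and the job is handed in when it is done.

Besides the shell and the picture viewer there is one more tool, called after "Request:" in YAML: its name, and indented under it one key for each argument. carry_out: Moves the arm, as the interface text tells. Its arguments: {"type":"object","properties":{"moves":{"type":"array","items":{"type":"object","properties":{"tx":{"type":"number"},"ty":{"type":"number"},"tz":{"type":"number"},"wx":{"type":"number"},"wy":{"type":"number"},"wz":{"type":"number"},"claw":{"type":"number"}}}},"newtons":{"type":"number"}},"required":["moves"]}

```bash
mkdir -p pics; cat > h.py <<'E'
import numpy as np,cv2
from workcell import env,read_camera
def pts(c):
    z=c['z_map'];v,u=np.mgrid[:z.shape[0],:z.shape[1]]
    p=np.stack([(u-c['cx'])/c['fx']*z,(v-c['cy'])/c['fy']*z,z,np.ones_like(z)],-1)
    w=p@np.linalg.inv(c['camera_from_world']).T
    w=w[...,:3]; w[z==0]=np.nan
    return w
E
python3 - <<'E'
from h import *
for n in('top','side'):
    c=read_camera(n);cv2.imwrite(f'pics/{n}0.png',c['image']);np.savez(f'{n}0.npz',**c)
    print(n,np.linalg.inv(c['camera_from_world']).round(3).tolist(),c['fx'])
s=env.get_state();print({k:np.round(v,3).tolist() for k,v in s.items()},env.hold_point_z)
E
```

```text
top [[0.0, -0.992, 0.128, 0.37], [-1.0, -0.002, -0.013, 0.072], [0.013, -0.128, -0.992, 1.261], [0.0, 0.0, 0.0, 1.0]] 479.03785205221806
side [[-0.987, -0.105, 0.12, 0.386], [-0.159, 0.587, -0.794, 1.002], [0.013, -0.803, -0.596, 0.776], [0.0, 0.0, 0.0, 1.0]] 404.9716304148572
{'clock': 0.1, 'joint_pos': [-1.243, 0.314, 0.045, 1.304, 0.0, 1.431], 'qvel': [0.001, -0.003, 0.003, 0.0, 0.0, 0.0], 'tau': [0.004, -48.172, 29.924, 0.013, -0.0, -0.0], 'tcp_pos': [0.259, -0.513, 0.23], 'orientation': [-0.001, 0.973, 0.232, -0.0], 'wrist_force': [0.127, -0.054, -0.227], 'ft_torque': [0.035, 0.022, -0.017], 'grip_force': 0.0, 'finger_gap': 0.085} 0.0187
```

View pics/top0.png

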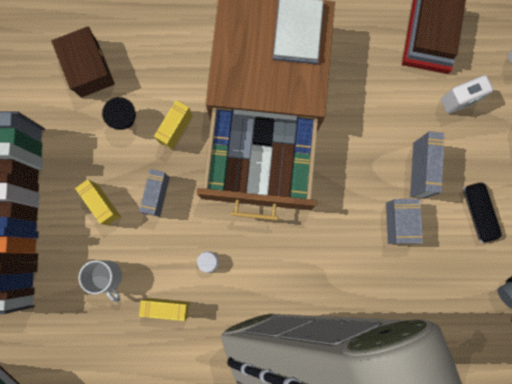

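View pics/side0.png

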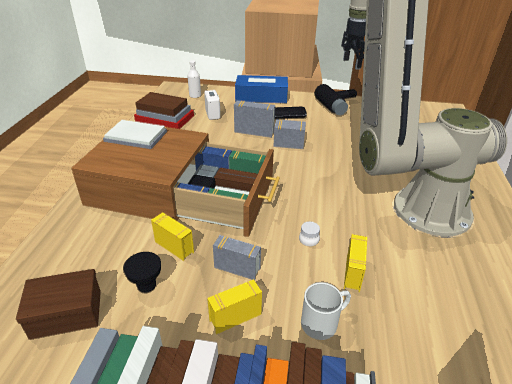

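The top view shows the open drawer at about (262,155). The grey books are at (153,193), at (428,165), which is tall, and at (405,220), which is thick. The dark cell at (263,130) may be the gap or something low in it, so I'll measure heights.

```bash
python3 - <<'E'
from h import *
c=dict(np.load('top0.npz'));w=pts(c);im=c['image']
print('z drawer (mm), cols 200..322 step 5')
for v in range(100,216,5):print(v,np.round(1000*w[v,200:325:5,2]).tolist())
hsv=cv2.cvtColor(im,cv2.COLOR_BGR2HSV)
for (u,v) in((153,193),(428,165),(405,220)):
    a=w[v-45:v+45,u-30:u+30].reshape(-1,3);b=a
    t=np.nanpercentile(a[:,2],97)
    k=a[abs(a[:,2]-t)<.006];r=cv2.minAreaRect((k[:,:2]*1000).astype(np.float32));print(u,v,t,len(k),r)
for u,v in((210,195),(315,205),(212,112),(322,116),(255,212),(210,105)):print(u,v,w[v,u].round(3))
cv2.imwrite('pics/z.png',cv2.resize(im[90:225,130:340],None,fx=3.8,fy=3.8,interpolation=cv2.INTER_CUBIC))
E
```

```text
z drawer (mm), cols 200..322 step 5
100 [3.0, 2.0, 138.0, 141.0, 139.0, 138.0, 135.0, 135.0, 138.0, 135.0, 138.0, 137.0, 137.0, 137.0, 139.0, 138.0, 141.0, 137.0, 140.0, 140.0, 137.0, 137.0, 137.0, 141.0, 142.0]
105 [5.0, -3.0, 135.0, 135.0, 138.0, 138.0, 139.0, 136.0, 139.0, 137.0, 140.0, 139.0, 134.0, 136.0, 136.0, 140.0, 136.0, 140.0, 138.0, 137.0, 134.0, 134.0, 135.0, 140.0, 136.0]
110 [0.0, 5.0, 92.0, 113.0, 99.0, 104.0, 102.0, 20.0, 25.0, 119.0, 124.0, 133.0, 135.0, 138.0, 138.0, 138.0, 138.0, 138.0, 138.0, 136.0, 138.0, 137.0, 139.0, 138.0, 138.0]
115 [5.0, 4.0, 46.0, 102.0, 106.0, 104.0, 101.0, 53.0, 53.0, 54.0, 18.0, 23.0, 21.0, 22.0, 20.0, 21.0, 23.0, 24.0, 17.0, 124.0, 126.0, 133.0, 135.0, 138.0, 137.0]
120 [2.0, -5.0, 0.0, 101.0, 106.0, 101.0, 86.0, 55.0, 57.0, 55.0, 55.0, 54.0, 56.0, 55.0, 59.0, 61.0, 58.0, 54.0, 55.0, 61.0, 104.0, 101.0, 104.0, 115.0, 102.0]
125 [3.0, 1.0, 112.0, 106.0, 98.0, 108.0, 68.0, 54.0, 59.0, 56.0, 58.0, 55.0, 54.0, 56.0, 60.0, nan, 57.0, 56.0, 59.0, 55.0, 101.0, 103.0, 99.0, 116.0, 63.0]
130 [1.0, 3.0, 115.0, 99.0, 104.0, 102.0, 56.0, 63.0, 55.
[... 2649 characters left out ...]
, 5.0, -1.0, 4.0, -0.0, 77.0, 76.0, 76.0, 78.0, 80.0, 79.0, 75.0, 72.0, -0.0, 3.0, -0.0, 0.0, 1.0, 2.0, 4.0, 3.0, -1.0, -1.0]
153 193 0.08336665761572631 673 ((529.6849975585938, 323.7635192871094), (38.973514556884766, 109.83950805664062), 78.08729553222656)
428 165 0.12129808333850231 929 ((599.914794921875, -369.77215576171875), (40.56487274169922, 150.48606872558594), 84.25054931640625)
405 220 0.1149843033948998 143 ((546.4404907226562, -356.9815368652344), (24.020042419433594, 40.81789779663086), 85.02613830566406)
210 195 [0.517 0.176 0.108]
315 205 [ 0.493 -0.078  0.111]
212 112 [0.723 0.173 0.112]
322 116 [ 0.707 -0.095  0.138]
255 212 [0.486 0.066 0.001]
210 105 [0.734 0.176 0.135]
```

View pics/z.png

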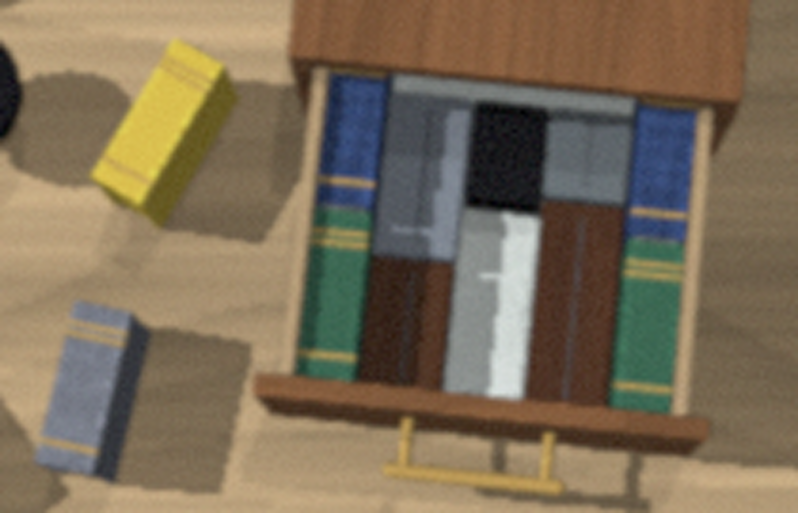

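The white/grey cell at crop (490,300) is the gap: its floor is at z≈22 mm with 57 mm boxes on both sides. The left book measures 110×39×82, so it is the right one. Next I need precise poses.

```bash
python3 - <<'E'
from h import *
c=dict(np.load('top0.npz'));w=pts(c)
z=cv2.medianBlur(np.nan_to_num(w[...,2]).astype(np.float32),3)
C,K=np.linalg.inv(c['camera_from_world']),(c['cx'],c['cy'],c['fx'],c['fy'])
def ray(u,v,h):
    d=C[:3,:3]@np.array([(u-K[0])/K[2],(v-K[1])/K[3],1]);return C[:3,3]+d*(h-C[2,3])/d[2]
# gap
m=np.zeros_like(z,bool);m[143:200,240:280]=True
L=[];R=[]
for v in range(147,190):
    u=np.where(z[v,235:285]<.038)[0]+235
    L.append(ray(u.min()-.5,v,.057));R.append(ray(u.max()+.5,v,.057))
for A in(L,R):
    A=np.array(A);p=np.polyfit(A[:,0],A[:,1],1);r=A[:,1]-np.polyval(p,A[:,0]);k=abs(r)<.004
    p=np.polyfit(A[k,0],A[k,1],1);print('edge',p,np.polyval(p,.6),k.sum(),np.degrees(np.arctan(p[0])))
for u in range(252,270,3):
    col=z[100:215,u];lo=np.where(col[35:]<.038)[0]+135
    pf=np.where(col[60:]>.09)[0]+160
    print(u,'back',ray(u,lo.min()-.5,.04).round(4),'panel top in/out',ray(u,pf.min()-.5,.114).round(4), ray(u,pf.min()-.5,.114)[:2])
# drawer front panel inner edge, for yaw
A=np.array([ray(u,np.where(z[170:215,u]>.108)[0].min()+169.5,.114) for u in range(228,290)])
p=np.polyfit(A[:,1],A[:,0],1);print('panel',p,np.degrees(np.arctan(-p[0])),np.polyval(p,.05))
# side rims + handle + chest front
k=np.argwhere((z>.066)&(z<.084));k=k[(k[:,0]>203)&(k[:,1]>230)&(k[:,1]<280)]
A=np.array([ray(u,v,.075) for v,u in k]);r=cv2.minAreaRect((A[:,:2]*1000).astype(np.float32));print('handle',r)
A=np.array([ray(u,np.where(z[90:140,u]>.128)[0].max()+90.5,.138) for u in range(215,325,3)])
p=np.polyfit(A[:,1],A[:,0],1);print('chest front x at .05',np.polyval(p,.05),np.degrees(np.arctan(-p[0])))
# book
mb=(z>.06).astype(np.uint8);n,l=cv2.connectedComponents(mb);q=np.argwhere(l==l[193,153])
A=np.array([ray(u,v,.08) for v,u in q]);r=cv2.minAreaRect((A[:,:2]*1000).astype(np.float32));print('book',r,len(q),cv2.boxPoints(r).round(),np.median(z[l==l[193,153]]))
a=A[:,:2]-A[:,:2].mean(0);e=np.linalg.svd(a,full_matrices=False)[2][0];print(A.mean(0),np.degrees(np.arctan(e[1]/e[0])))
E
```

```text
edge [-0.10085235  0.14321782] 0.08270640591929224 43 -5.75894167355048
edge [-0.10097846  0.08993049] 0.029343414222182257 43 -5.766094152502934
252 back [0.664  0.0743 0.04  ] panel top in/out [0.5227 0.0739 0.114 ] [0.52269546 0.07386046]
255 back [0.6614 0.0664 0.04  ] panel top in/out [0.5203 0.0666 0.114 ] [0.52027335 0.06661086]
258 back [0.6614 0.0586 0.04  ] panel top in/out [0.5203 0.0594 0.114 ] [0.52028745 0.05936519]
261 back [0.6588 0.0508 0.04  ] panel top in/out [0.5203 0.0521 0.114 ] [0.52030156 0.05211835]
264 back [0.6588 0.043  0.04  ] panel top in/out [0.5179 0.0449 0.114 ] [0.51787996 0.04487301]
267 back [0.6588 0.0352 0.04  ] panel top in/out [0.5179 0.0376 0.114 ] [0.51789387 0.03762576]
panel [0.10196908 0.51420244] -5.8222740372111135 0.5193008957493357
handle ((480.2978210449219, 67.62577819824219), (37.438194274902344, 116.71614074707031), 0.09504394233226776)
chest front x at .05 0.7182433690319084 -5.719437881298685
book ((529.145751953125, 321.7642822265625), (43.41167449951172, 110.58165740966797), 77.81731414794922) 759 [[471. 312.]
 [579. 289.]
 [588. 331.]
 [480. 355.]] 0.08150334
[0.52914549 0.32237751 0.08      ] -12.245339042016246
```

Request:
carry_out:
  moves:
    - {"tx":1.7,"ty":5.2,"wz":0.154,"claw":-1}
    - {"tx":1.7,"ty":5.2,"wz":0.154,"claw":-1}
    - {"tx":1.7,"ty":5.2,"wz":0.154,"claw":-1}
    - {"tx":1.7,"ty":5.2,"wz":0.154,"claw":-1}
    - {"tx":1.7,"ty":5.2,"wz":0.154,"claw":-1}
    - {"tx":1.7,"ty":5.2,"wz":0.154,"claw":-1}
    - {"tx":1.7,"ty":5.2,"wz":0.154,"claw":-1}
    - {"tx":1.7,"ty":5.2,"wz":0.154,"claw":-1}
  newtons: 40

```text
invalid input at $.moves[0]: expected keys tx, ty, tz, wx, wy, wz, claw
```

Request:
carry_out:
  moves:
    - {"tx":1.7,"ty":5.2,"wz":0.154,"claw":-1}
    - {"tx":1.7,"ty":5.2,"wz":0.154,"claw":-1}
    - {"tx":1.7,"ty":5.2,"wz":0.154,"claw":-1}
    - {"tx":1.7,"ty":5.2,"wz":0.154,"claw":-1}
    - {"tx":1.7,"ty":5.2,"wz":0.154,"claw":-1}
    - {"tx":1.7,"ty":5.2,"wz":0.154,"claw":-1}
    - {"tx":1.7,"ty":5.2,"wz":0.154,"claw":-1}
    - {"claw":-1}

```text
invalid input at $.moves[0]: expected keys tx, ty, tz, wx, wy, wz, claw
```

All keys are required.

Request:
carry_out:
  moves:
    - {"tx":1.7,"ty":5.2,"tz":0,"wx":0,"wy":0,"wz":0.154,"claw":-1}
    - {"tx":1.7,"ty":5.2,"tz":0,"wx":0,"wy":0,"wz":0.154,"claw":-1}
    - {"tx":1.7,"ty":5.2,"tz":0,"wx":0,"wy":0,"wz":0.154,"claw":-1}
    - {"tx":1.7,"ty":5.2,"tz":0,"wx":0,"wy":0,"wz":0.154,"claw":-1}
    - {"tx":1.7,"ty":5.2,"tz":0,"wx":0,"wy":0,"wz":0.154,"claw":-1}
    - {"tx":1.7,"ty":5.2,"tz":0,"wx":0,"wy":0,"wz":0.154,"claw":-1}
    - {"tx":1.7,"ty":5.2,"tz":0,"wx":0,"wy":0,"wz":0.154,"claw":-1}
    - {"tx":1.7,"ty":5.2,"tz":0,"wx":0,"wy":0,"wz":0.154,"claw":-1}
  newtons: 40

```text
clock: 1.1
tcp_pos: [0.3954, -0.0955, 0.2312]
orientation: [0.0, 0.658, 0.753, 0.0]
wrist_force: [0.9, -0.5, -0.2]
finger_gap: 0.0853
grip_force: 0.0
```

Request:
carry_out:
  moves:
    - {"tx":1.7,"ty":5.2,"tz":0,"wx":0,"wy":0,"wz":0.154,"claw":-1}
    - {"tx":1.7,"ty":5.2,"tz":0,"wx":0,"wy":0,"wz":0.154,"claw":-1}
    - {"tx":1.7,"ty":5.2,"tz":0,"wx":0,"wy":0,"wz":0.154,"claw":-1}
    - {"tx":1.7,"ty":5.2,"tz":0,"wx":0,"wy":0,"wz":0.154,"claw":-1}
    - {"tx":1.7,"ty":5.2,"tz":0,"wx":0,"wy":0,"wz":0.154,"claw":-1}
    - {"tx":1.7,"ty":5.2,"tz":0,"wx":0,"wy":0,"wz":0.154,"claw":-1}
    - {"tx":1.7,"ty":5.2,"tz":0,"wx":0,"wy":0,"wz":0.154,"claw":-1}
    - {"tx":0,"ty":0,"tz":0,"wx":0,"wy":0,"wz":0,"claw":-1}

```text
clock: 2.1
tcp_pos: [0.5145, 0.2698, 0.2298]
orientation: [-0.001, 0.178, 0.984, -0.0]
wrist_force: [-0.0, -1.0, -0.3]
finger_gap: 0.0855
grip_force: 0.0
```

Request:
carry_out:
  moves:
    - {"tx":1.5,"ty":5.4,"tz":0,"wx":0,"wy":0,"wz":0.145,"claw":-1}
    - {"tx":0,"ty":0,"tz":-5,"wx":0,"wy":0,"wz":0,"claw":-1}
    - {"tx":0,"ty":0,"tz":-5,"wx":0,"wy":0,"wz":0,"claw":-1}
    - {"tx":0,"ty":0,"tz":0,"wx":0,"wy":0,"wz":0,"claw":-1}

```text
clock: 2.6
tcp_pos: [0.5255, 0.3183, 0.1269]
orientation: [-0.004, 0.11, 0.994, -0.003]
wrist_force: [0.2, -0.5, 0.6]
finger_gap: 0.0851
grip_force: 0.0
```

```bash
python3 - <<'E'
from h import *
s=env.get_state();c=read_camera('wrist');cv2.imwrite('pics/w1.png',c['image'])
print(s['tcp_pos'],s['orientation'],c['hand_eye'])
E
```

```text
[0.52552388 0.31830619 0.12689424] [-0.00444835  0.10988333  0.99393096 -0.00266858] [[-9.82160570e-04 -9.59441070e-01 -2.81907553e-01  7.12660454e-02]
 [ 9.99999313e-01 -1.12260080e-03  3.36668576e-04 -9.45313013e-05]
 [-6.39483301e-04 -2.81907028e-01  9.59441514e-01 -1.42514058e-01]
 [ 0.00000000e+00  0.00000000e+00  0.00000000e+00  1.00000000e+00]]
```

View pics/w1.png

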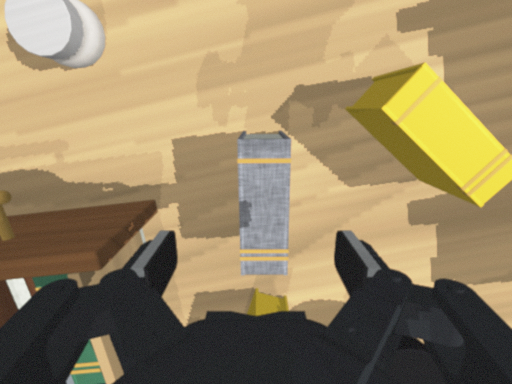

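The wrist view shows the book at (264,205), aligned with the jaws and about 6 mm toward +y of their centre. That agrees with my estimate. Correcting this and descending.

Request:
carry_out:
  moves:
    - {"tx":0.4,"ty":0.5,"tz":0,"wx":0,"wy":0,"wz":0,"claw":-1}
    - {"tx":0,"ty":0,"tz":-3,"wx":0,"wy":0,"wz":0,"claw":-1}
    - {"tx":0,"ty":0,"tz":0,"wx":0,"wy":0,"wz":0,"claw":-1}

```text
clock: 3.02
tcp_pos: [0.5334, 0.3257, 0.1019]
orientation: [-0.0, 0.109, 0.994, 0.0]
wrist_force: [-0.8, -0.4, 0.2]
finger_gap: 0.0855
grip_force: 0.0
```

Request:
carry_out:
  moves:
    - {"tx":-0.4,"ty":-0.2,"tz":-3,"wx":0,"wy":0,"wz":0,"claw":-1}
    - {"tx":0,"ty":0,"tz":-2.8,"wx":0,"wy":0,"wz":0,"claw":-1}
    - {"tx":0,"ty":0,"tz":0,"wx":0,"wy":0,"wz":0,"claw":-1}
    - {"tx":0,"ty":0,"tz":0,"wx":0,"wy":0,"wz":0,"claw":1}
    - {"tx":0,"ty":0,"tz":0,"wx":0,"wy":0,"wz":0,"claw":1}
    - {"tx":0,"ty":0,"tz":0,"wx":0,"wy":0,"wz":0,"claw":1}
    - {"tx":0,"ty":0,"tz":0,"wx":0,"wy":0,"wz":0,"claw":1}
    - {"tx":0,"ty":0,"tz":0,"wx":0,"wy":0,"wz":0,"claw":1}
  newtons: 40

```text
clock: 4.03
tcp_pos: [0.5302, 0.3241, 0.0449]
orientation: [0.001, 0.109, 0.994, 0.001]
wrist_force: [-1.2, -1.0, 5.9]
finger_gap: 0.0378
grip_force: 40.9
```

Request:
carry_out:
  moves:
    - {"tx":0,"ty":0,"tz":2,"wx":0,"wy":0,"wz":0,"claw":1}
    - {"tx":0,"ty":0,"tz":5,"wx":0,"wy":0,"wz":0,"claw":1}
    - {"tx":0,"ty":0,"tz":5,"wx":0,"wy":0,"wz":0.117,"claw":1}
    - {"tx":0,"ty":0,"tz":3.5,"wx":0,"wy":0,"wz":0,"claw":1}
    - {"tx":1,"ty":-4.5,"tz":0,"wx":0,"wy":0,"wz":0,"claw":1}
    - {"tx":1,"ty":-4.5,"tz":0,"wx":0,"wy":0,"wz":0,"claw":1}
    - {"tx":1,"ty":-4.5,"tz":0,"wx":0,"wy":0,"wz":0,"claw":1}
    - {"tx":1,"ty":-4.5,"tz":0,"wx":0,"wy":0,"wz":0,"claw":1}

```text
clock: 5.03
tcp_pos: [0.5689, 0.1424, 0.1978]
orientation: [-0.001, 0.051, 0.999, -0.0]
wrist_force: [1.2, 0.3, -3.2]
finger_gap: 0.0377
grip_force: 41.4
```

Request:
carry_out:
  moves:
    - {"tx":1,"ty":-4.5,"tz":0,"wx":0,"wy":0,"wz":0,"claw":1}
    - {"tx":1,"ty":-4.2,"tz":0,"wx":0,"wy":0,"wz":0,"claw":1}
    - {"tx":0,"ty":0,"tz":0,"wx":0,"wy":0,"wz":0,"claw":1}
    - {"tx":0,"ty":0,"tz":0,"wx":0,"wy":0,"wz":0,"claw":1}

```text
clock: 5.52
tcp_pos: [0.5887, 0.0568, 0.1978]
orientation: [-0.001, 0.051, 0.999, 0.0]
wrist_force: [0.8, 0.3, -4.5]
finger_gap: 0.0373
grip_force: 41.8
```

```bash
python3 - <<'E'
from h import *
s=env.get_state();c=read_camera('wrist');cv2.imwrite('pics/w2.png',c['image']);np.savez('w2.npz',tcp=s['tcp_pos'],q=s['orientation'],**c)
q=s['orientation'];print(s['tcp_pos'],np.degrees(2*np.arctan2(q[2],q[1])),q)
E
```

```text
[0.58874458 0.0568096  0.19780416] 174.13359718467666 [-7.29368189e-04  5.11716476e-02  9.98689566e-01  2.84448397e-04]
```

View pics/w2.png

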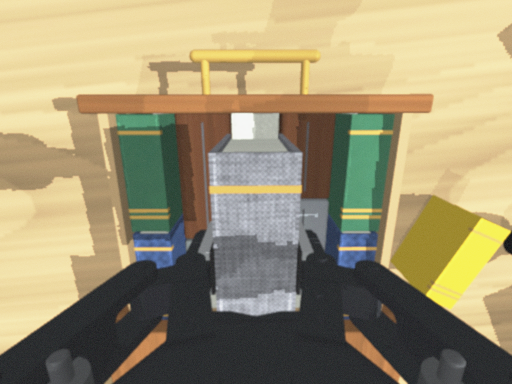

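The wrist view shows the gap at u 231–280 near row 125, centred at about 255. The held book is centred at u≈255 and parallel to it. Descending.

Request:
carry_out:
  moves:
    - {"tx":0,"ty":0,"tz":-4,"wx":0,"wy":0,"wz":0,"claw":1}
    - {"tx":0,"ty":0,"tz":-3,"wx":0,"wy":0,"wz":0,"claw":1}
    - {"tx":0,"ty":0,"tz":-2,"wx":0,"wy":0,"wz":0,"claw":1}
    - {"tx":0,"ty":0,"tz":-2,"wx":0,"wy":0,"wz":0,"claw":1}
    - {"tx":0,"ty":0,"tz":-1.5,"wx":0,"wy":0,"wz":0,"claw":1}
    - {"tx":0,"ty":0,"tz":0,"wx":0,"wy":0,"wz":0,"claw":1}
    - {"tx":0,"ty":0,"tz":0,"wx":0,"wy":0,"wz":0,"claw":1}

```text
clock: 6.45
tcp_pos: [0.5898, 0.0571, 0.0741]
orientation: [0.001, 0.051, 0.999, 0.0]
wrist_force: [-0.7, 0.1, -2.3]
finger_gap: 0.0379
grip_force: 41.6
```

Request:
carry_out:
  moves:
    - {"tx":0,"ty":0,"tz":-0.4,"wx":0,"wy":0,"wz":0,"claw":1}
    - {"tx":0,"ty":0,"tz":-0.2,"wx":0,"wy":0,"wz":0,"claw":1}
    - {"tx":0,"ty":0,"tz":0,"wx":0,"wy":0,"wz":0,"claw":1}

```text
clock: 6.82
tcp_pos: [0.5892, 0.0567, 0.0673]
orientation: [-0.0, 0.051, 0.999, 0.0]
wrist_force: [0.3, -0.2, -3.0]
finger_gap: 0.0377
grip_force: 41.7
```

Request:
carry_out:
  moves:
    - {"tx":0,"ty":0,"tz":-0.15,"wx":0,"wy":0,"wz":0,"claw":1}
    - {"tx":0,"ty":0,"tz":0,"wx":0,"wy":0,"wz":0,"claw":1}
    - {"tx":0,"ty":0,"tz":0,"wx":0,"wy":0,"wz":0,"claw":1}

```text
clock: 7.2
tcp_pos: [0.5893, 0.0567, 0.0658]
orientation: [0.0, 0.051, 0.999, 0.0]
wrist_force: [1.0, 0.2, -3.4]
finger_gap: 0.0376
grip_force: 41.7
```

Request:
carry_out:
  moves:
    - {"tx":0,"ty":0,"tz":-0.15,"wx":0,"wy":0,"wz":0,"claw":1}
    - {"tx":0,"ty":0,"tz":0,"wx":0,"wy":0,"wz":0,"claw":1}
    - {"tx":0,"ty":0,"tz":0,"wx":0,"wy":0,"wz":0,"claw":1}

```text
clock: 7.58
tcp_pos: [0.5897, 0.0567, 0.0649]
orientation: [0.001, 0.051, 0.999, 0.0]
wrist_force: [-1.3, -0.3, 2.6]
finger_gap: 0.0372
grip_force: 42.4
```

It's touching the floor, so I'll release and rise.

Request:
carry_out:
  moves:
    - {"tx":0,"ty":0,"tz":0,"wx":0,"wy":0,"wz":0,"claw":0}
    - {"tx":0,"ty":0,"tz":0,"wx":0,"wy":0,"wz":0,"claw":-0.5}
    - {"tx":0,"ty":0,"tz":0,"wx":0,"wy":0,"wz":0,"claw":-0.5}
    - {"tx":0,"ty":0,"tz":0,"wx":0,"wy":0,"wz":0,"claw":-0.5}
    - {"tx":0,"ty":0,"tz":2,"wx":0,"wy":0,"wz":0,"claw":-0.5}
    - {"tx":0,"ty":0,"tz":4,"wx":0,"wy":0,"wz":0,"claw":-0.5}
    - {"tx":0,"ty":0,"tz":6,"wx":0,"wy":0,"wz":0,"claw":-0.5}
    - {"tx":0,"ty":0,"tz":5,"wx":0,"wy":0,"wz":0,"claw":-0.5}

```text
clock: 8.57
tcp_pos: [0.5894, 0.0568, 0.2365]
orientation: [0.001, 0.051, 0.999, 0.0]
wrist_force: [0.5, -0.8, 0.2]
finger_gap: 0.0641
grip_force: 0.0
```

Request:
carry_out:
  moves:
    - {"tx":-5,"ty":0.5,"tz":0,"wx":0,"wy":0,"wz":0,"claw":1}
    - {"tx":-6,"ty":0.5,"tz":0,"wx":0,"wy":0,"wz":0,"claw":1}
    - {"tx":-6,"ty":0.5,"tz":0,"wx":0,"wy":0,"wz":0,"claw":1}
    - {"tx":-3,"ty":0,"tz":0,"wx":0,"wy":0,"wz":0,"claw":1}
    - {"tx":0,"ty":0,"tz":0,"wx":0,"wy":0,"wz":0,"claw":1}

```text
clock: 9.2
tcp_pos: [0.3873, 0.072, 0.2348]
orientation: [0.0, 0.051, 0.999, 0.0]
wrist_force: [0.7, -0.7, -0.5]
finger_gap: -0.0001
grip_force: 0.0
```

```bash
python3 - <<'E'
from h import *
s=env.get_state();print(s['tcp_pos'],s['joint_pos'])
c=read_camera('top');w=pts(c)
cv2.imwrite('pics/t2.png',cv2.resize(c['image'][90:300,130:340],None,fx=2.8,fy=2.8,interpolation=cv2.INTER_CUBIC))
for v in range(140,200,6):print(v,np.round(1000*w[v,236:290:4,2]).tolist())
E
```

```text
[0.38728747 0.07195906 0.23476021] [-2.08936015e-02 -4.01002194e-02 -3.59572213e-01  1.25077041e+00
  1.15253998e-04  8.04614284e-02]
140 [54.0, 59.0, 57.0, 56.0, 55.0, 59.0, nan, 54.0, 52.0, 32.0, 55.0, 54.0, 55.0, 53.0]
146 [61.0, 59.0, 58.0, 58.0, 23.0, 109.0, 105.0, 100.0, 106.0, 52.0, 53.0, 57.0, 59.0, 58.0]
152 [54.0, 57.0, 57.0, 59.0, 22.0, 101.0, 103.0, 99.0, 105.0, 58.0, 56.0, 59.0, 57.0, 57.0]
158 [55.0, 57.0, 41.0, 50.0, 100.0, 100.0, 105.0, 101.0, 17.0, 57.0, 55.0, 55.0, 52.0, 55.0]
164 [59.0, 55.0, 55.0, 55.0, 102.0, 105.0, 100.0, 100.0, 26.0, 59.0, 54.0, 60.0, 54.0, 56.0]
170 [56.0, 54.0, 57.0, 45.0, 99.0, 104.0, 98.0, 102.0, 23.0, 54.0, 58.0, 55.0, 55.0, 56.0]
176 [58.0, 54.0, 57.0, 16.0, 104.0, 103.0, 102.0, 101.0, 19.0, 58.0, 57.0, 58.0, 55.0, 53.0]
182 [58.0, 57.0, 56.0, 22.0, 102.0, 100.0, 105.0, 101.0, 53.0, 51.0, 55.0, 54.0, 61.0, 53.0]
188 [58.0, 57.0, 53.0, 22.0, 78.0, 105.0, 102.0, 101.0, 58.0, 57.0, 60.0, 59.0, 60.0, 56.0]
194 [112.0, 114.0, 114.0, 112.0, 111.0, 116.0, 114.0, 23.0, 57.0, 57.0, 57.0, 55.0, 58.0, 59.0]
```

View pics/t2.png

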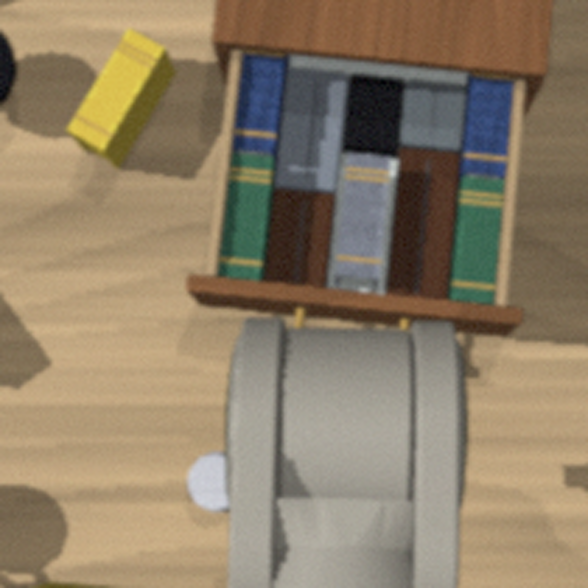

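The book stands level at z≈102 mm, below the rim at 114 mm and inside the gap (crop 360,220). Now I'll lower the shut fingers in front of the bar.

Request:
carry_out:
  moves:
    - {"tx":1.3,"ty":0.4,"tz":-5,"wx":0,"wy":0,"wz":0,"claw":1}
    - {"tx":0,"ty":0,"tz":-6,"wx":0,"wy":0,"wz":0,"claw":1}
    - {"tx":0,"ty":0,"tz":-4,"wx":0,"wy":0,"wz":0,"claw":1}
    - {"tx":0,"ty":0,"tz":-2.8,"wx":0,"wy":0,"wz":0,"claw":1}
    - {"tx":0,"ty":0,"tz":0,"wx":0,"wy":0,"wz":0,"claw":1}
    - {"tx":2,"ty":-0.2,"tz":0,"wx":0,"wy":0,"wz":0,"claw":1}
    - {"tx":1.5,"ty":-0.15,"tz":0,"wx":0,"wy":0,"wz":0,"claw":1}
    - {"tx":0,"ty":0,"tz":0,"wx":0,"wy":0,"wz":0,"claw":1}

```text
clock: 10.25
tcp_pos: [0.4397, 0.072, 0.0573]
orientation: [0.001, 0.051, 0.999, 0.0]
wrist_force: [-0.9, -0.4, -0.3]
finger_gap: -0.0003
grip_force: 0.0
```

Request:
carry_out:
  moves:
    - {"tx":1,"ty":-0.1,"tz":0,"wx":0,"wy":0,"wz":0,"claw":1}
    - {"tx":1,"ty":-0.1,"tz":0,"wx":0,"wy":0,"wz":0,"claw":1}
    - {"tx":1,"ty":-0.1,"tz":0,"wx":0,"wy":0,"wz":0,"claw":1}
    - {"tx":1,"ty":-0.1,"tz":0,"wx":0,"wy":0,"wz":0,"claw":1}

```text
clock: 10.75
tcp_pos: [0.4774, 0.0682, 0.0562]
orientation: [-0.0, 0.051, 0.999, 0.0]
wrist_force: [-2.4, 0.3, 2.0]
finger_gap: -0.0001
grip_force: 1.3
```

Request:
carry_out:
  moves:
    - {"tx":1.2,"ty":-0.12,"tz":0,"wx":0,"wy":0,"wz":0,"claw":1}
    - {"tx":1.2,"ty":-0.12,"tz":0,"wx":0,"wy":0,"wz":0,"claw":1}
    - {"tx":1.2,"ty":-0.12,"tz":0,"wx":0,"wy":0,"wz":0,"claw":1}
    - {"tx":1.2,"ty":-0.12,"tz":0,"wx":0,"wy":0,"wz":0,"claw":1}
    - {"tx":1.2,"ty":-0.12,"tz":0,"wx":0,"wy":0,"wz":0,"claw":1}
    - {"tx":1.2,"ty":-0.12,"tz":0,"wx":0,"wy":0,"wz":0,"claw":1}
    - {"tx":1.2,"ty":-0.12,"tz":0,"wx":0,"wy":0,"wz":0,"claw":1}
    - {"tx":1.2,"ty":-0.12,"tz":0,"wx":0,"wy":0,"wz":0,"claw":1}

```text
clock: 11.75
tcp_pos: [0.574, 0.0585, 0.0562]
orientation: [-0.0, 0.051, 0.999, -0.0]
wrist_force: [-2.1, -0.2, 1.4]
finger_gap: 0.0002
grip_force: 1.4
```

Request:
carry_out:
  moves:
    - {"tx":1,"ty":-0.1,"tz":0,"wx":0,"wy":0,"wz":0,"claw":1}
    - {"tx":1,"ty":-0.1,"tz":0,"wx":0,"wy":0,"wz":0,"claw":1}
    - {"tx":1,"ty":-0.1,"tz":0,"wx":0,"wy":0,"wz":0,"claw":1}
    - {"tx":1,"ty":-0.1,"tz":0,"wx":0,"wy":0,"wz":0,"claw":1}
    - {"tx":1,"ty":-0.1,"tz":0,"wx":0,"wy":0,"wz":0,"claw":1}
    - {"tx":1,"ty":-0.1,"tz":0,"wx":0,"wy":0,"wz":0,"claw":1}

```text
clock: 12.5
tcp_pos: [0.6339, 0.0525, 0.0563]
orientation: [-0.0, 0.051, 0.999, -0.0]
wrist_force: [-2.1, -1.6, 0.6]
finger_gap: -0.0003
grip_force: 1.3
```

Request:
carry_out:
  moves:
    - {"tx":0.4,"ty":-0.04,"tz":0,"wx":0,"wy":0,"wz":0,"claw":1}
    - {"tx":0.4,"ty":-0.04,"tz":0,"wx":0,"wy":0,"wz":0,"claw":1}
    - {"tx":0.4,"ty":-0.04,"tz":0,"wx":0,"wy":0,"wz":0,"claw":1}
    - {"tx":0,"ty":0,"tz":0,"wx":0,"wy":0,"wz":0,"claw":1}

```text
clock: 13.0
tcp_pos: [0.6461, 0.0515, 0.0565]
orientation: [0.001, 0.051, 0.999, 0.0]
wrist_force: [-0.2, 0.5, 0.3]
finger_gap: 0.0
grip_force: 0.0
```

Request:
carry_out:
  moves:
    - {"tx":0.3,"ty":-0.03,"tz":0,"wx":0,"wy":0,"wz":0,"claw":1}
    - {"tx":0.3,"ty":-0.03,"tz":0,"wx":0,"wy":0,"wz":0,"claw":1}
    - {"tx":0.3,"ty":-0.03,"tz":0,"wx":0,"wy":0,"wz":0,"claw":1}

```text
clock: 13.38
tcp_pos: [0.6545, 0.0507, 0.0565]
orientation: [0.0, 0.051, 0.999, 0.0]
wrist_force: [-2.2, 0.6, 1.1]
finger_gap: 0.0001
grip_force: 1.1
```

Request:
carry_out:
  moves:
    - {"tx":0.3,"ty":-0.03,"tz":0,"wx":0,"wy":0,"wz":0,"claw":1}
    - {"tx":0.3,"ty":-0.03,"tz":0,"wx":0,"wy":0,"wz":0,"claw":1}

```text
clock: 13.62
tcp_pos: [0.6558, 0.0506, 0.0561]
orientation: [-0.004, 0.051, 0.999, 0.0]
wrist_force: [-19.1, 1.8, 15.0]
finger_gap: 0.0002
grip_force: 9.7
```

```bash
python3 - <<'E'
from h import *
s=env.get_state();print(s['tcp_pos'],s['wrist_force'])
c=read_camera('side');cv2.imwrite('pics/s3.png',cv2.resize(c['image'][60:260,60:330],None,fx=2.8,fy=2.8,interpolation=cv2.INTER_CUBIC))
E
```

```text
[0.6557694  0.05055862 0.05614318] [-19.11195276   1.82417779  14.97678193]
```

View pics/s3.png

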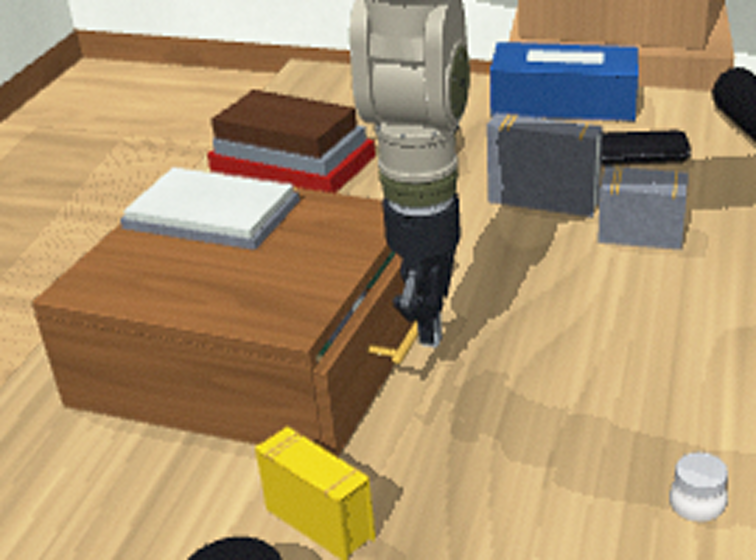

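The panel (crop 320–400, 280–440) still shows a slit with green books behind it, so this may not be the final stop. I'll back off and measure.

Request:
carry_out:
  moves:
    - {"tx":-3,"ty":0.3,"tz":0,"wx":0,"wy":0,"wz":0,"claw":1}
    - {"tx":-5,"ty":0.5,"tz":0,"wx":0,"wy":0,"wz":0,"claw":1}
    - {"tx":-4,"ty":0.5,"tz":3,"wx":0,"wy":0,"wz":0,"claw":1}
    - {"tx":-6,"ty":0.5,"tz":6,"wx":0,"wy":0,"wz":0,"claw":1}
    - {"tx":-6,"ty":0.5,"tz":3,"wx":0,"wy":0,"wz":0,"claw":1}
    - {"tx":0,"ty":0,"tz":0,"wx":0,"wy":0,"wz":0,"claw":1}

```text
clock: 14.42
tcp_pos: [0.4391, 0.0716, 0.161]
orientation: [0.002, 0.05, 0.999, 0.0]
wrist_force: [0.1, -1.2, -0.3]
finger_gap: 0.0
grip_force: 0.0
```

```bash
python3 - <<'E'
from h import *
s=env.get_state();print(s['tcp_pos'])
c=read_camera('side');a=cv2.resize(c['image'][120:230,120:230],None,fx=4,fy=4,interpolation=cv2.INTER_CUBIC)
t=read_camera('top');b=cv2.resize(t['image'][85:195,195:285],None,fx=4,fy=4,interpolation=cv2.INTER_CUBIC)
cv2.imwrite('pics/s4.png',np.hstack([a,b]))
w=pts(t)
for u in range(215,325,15):
    print(u,[(v,np.round(w[v,u,0]*1000),np.round(w[v,u,2]*1000)) for v in range(100,140,3)])
E
```

```text
[0.43910245 0.07160666 0.16097643]
215 [(100, np.float64(746.0), np.float64(137.0)), (103, np.float64(738.0), np.float64(137.0)), (106, np.float64(734.0), np.float64(126.0)), (109, np.float64(730.0), np.float64(115.0)), (112, np.float64(722.0), np.float64(116.0)), (115, np.float64(719.0), np.float64(101.0)), (118, np.float64(718.0), np.float64(78.0)), (121, np.float64(718.0), np.float64(50.0)), (124, np.float64(717.0), np.float64(28.0)), (127, np.float64(716.0), np.float64(2.0)), (130, np.float64(708.0), np.float64(-2.0)), (133, np.float64(698.0), np.float64(8.0)), (136, np.float64(691.0), np.float64(2.0)), (139, np.float64(683.0), np.float64(-0.0))]
230 [(100, np.float64(747.0), np.float64(135.0)), (103, np.float64(738.0), np.float64(138.0)), (106, np.float64(730.0), np.float64(139.0)), (109, np.float64(735.0), np.float64(101.0)), (112, np.float64(724.0), np.float64(111.0)), (115, np.float64(715.0), np.float64(115.0)), (118, np.float64(715.0), np.float64(89.0)), (121, np.float64(715.0), np.float64(64.0)), (124, np.float64(714.0), np.float64(39.0)), (127, np.float64(714.0), np.float6
[... 3243 characters left out ...]
t64(692.0), np.float64(2.0)), (139, np.float64(683.0), np.float64(4.0))]
320 [(100, np.float64(747.0), np.float64(136.0)), (103, np.float64(739.0), np.float64(138.0)), (106, np.float64(731.0), np.float64(138.0)), (109, np.float64(724.0), np.float64(138.0)), (112, np.float64(717.0), np.float64(135.0)), (115, np.float64(709.0), np.float64(136.0)), (118, np.float64(708.0), np.float64(117.0)), (121, np.float64(701.0), np.float64(114.0)), (124, np.float64(694.0), np.float64(111.0)), (127, np.float64(692.0), np.float64(93.0)), (130, np.float64(707.0), np.float64(8.0)), (133, np.float64(700.0), np.float64(2.0)), (136, np.float64(692.0), np.float64(-0.0)), (139, np.float64(684.0), np.float64(-2.0))]
```

View pics/s4.png

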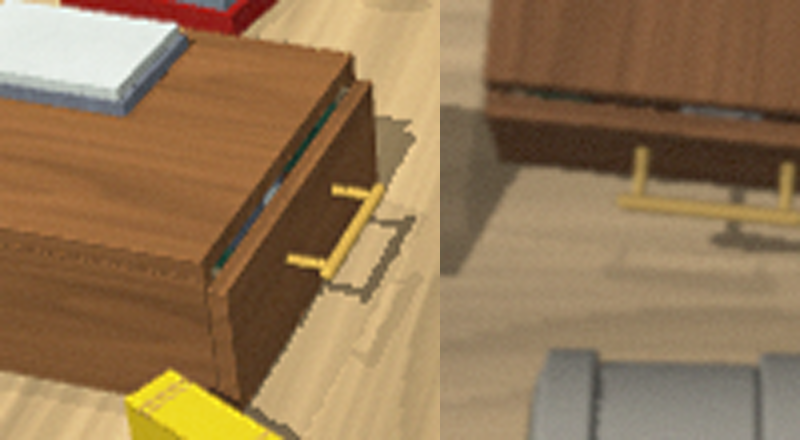

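```bash
python3 - <<'E'
from h import *
a=dict(np.load('top0.npz'));b=read_camera('top');np.savez('top1.npz',**b)
C=np.linalg.inv(a['camera_from_world'])
def ray(u,v,h):
    d=C[:3,:3]@np.array([(u-a['cx'])/a['fx'],(v-a['cy'])/a['fy'],1]);return C[:3,3]+d*(h-C[2,3])/d[2]
ax=np.array([.995,-.1006,0])
for c,r in((a,(195,225)),(b,(115,145))):
    h=cv2.cvtColor(c['image'],cv2.COLOR_BGR2HSV);m=(h[...,1]>120)&(h[...,0]>17)&(h[...,0]<32)&(h[...,2]>90)
    m[:r[0]]=0;m[r[1]:]=0;m[:,:225]=0;m[:,285:]=0
    out=[]
    for u in range(238,272):
        v=np.where(m[:,u])[0]
        if len(v)and v.max()-v.min()<6: p=ray(u,v.mean(),.075);out.append(p)
    out=np.array(out);p=np.polyfit(out[:,1],out[:,0],1);print('bar x at y=.06',np.polyval(p,.06),p,len(out))
    print('med proj',np.median(out@ax))
print(b['image'][104:126,255].tolist())
print([ray(255,v,.114)[0].round(4) for v in range(104,126)])
E
```

```text
bar x at y=.06 0.4694966603450942 [0.10955514 0.46292335] 33
med proj 0.4611975311872152
bar x at y=.06 0.6709795115288506 [0.09296279 0.66540174] 28
med proj 0.6615810521953547
[[61, 90, 127], [56, 85, 126], [59, 88, 127], [62, 89, 129], [58, 85, 124], [54, 77, 109], [41, 59, 83], [47, 57, 71], [66, 71, 82], [59, 78, 102], [46, 73, 106], [49, 75, 107], [58, 84, 118], [53, 80, 116], [43, 66, 95], [32, 48, 74], [30, 46, 65], [29, 44, 64], [29, 42, 62], [27, 43, 64], [28, 45, 64], [31, 47, 69]]
[np.float64(0.7436), np.float64(0.7411), np.float64(0.7385), np.float64(0.736), np.float64(0.7334), np.float64(0.7309), np.float64(0.7283), np.float64(0.7258), np.float64(0.7232), np.float64(0.7207), np.float64(0.7181), np.float64(0.7156), np.float64(0.7131), np.float64(0.7105), np.float64(0.708), np.float64(0.7054), np.float64(0.7029), np.float64(0.7004), np.float64(0.6978), np.float64(0.6953), np.float64(0.6928), np.float64(0.6903)]
```

The bar moved 200 mm, and the panel's inner face is now at x≈0.720, matching the chest's front. That looks shut. I'll push once more with the tip a little higher to rule out gripper-body contact as the stop.

Request:
carry_out:
  moves:
    - {"tx":5,"ty":-0.5,"tz":-5,"wx":0,"wy":0,"wz":0,"claw":1}
    - {"tx":5,"ty":-0.5,"tz":-4.5,"wx":0,"wy":0,"wz":0,"claw":1}
    - {"tx":5,"ty":-0.5,"tz":0,"wx":0,"wy":0,"wz":0,"claw":1}
    - {"tx":4,"ty":-0.4,"tz":0,"wx":0,"wy":0,"wz":0,"claw":1}
    - {"tx":1,"ty":-0.1,"tz":0,"wx":0,"wy":0,"wz":0,"claw":1}
    - {"tx":0.7,"ty":-0.07,"tz":0,"wx":0,"wy":0,"wz":0,"claw":1}
    - {"tx":0.3,"ty":-0.03,"tz":0,"wx":0,"wy":0,"wz":0,"claw":1}
    - {"tx":0,"ty":0,"tz":0,"wx":0,"wy":0,"wz":0,"claw":1}

```text
clock: 15.58
tcp_pos: [0.6403, 0.0514, 0.0726]
orientation: [-0.0, 0.051, 0.999, 0.0]
wrist_force: [-0.3, 1.0, 0.0]
finger_gap: 0.0004
grip_force: 0.0
```

Request:
carry_out:
  moves:
    - {"tx":0,"ty":0,"tz":-0.9,"wx":0,"wy":0,"wz":0,"claw":1}
    - {"tx":0.7,"ty":-0.07,"tz":0,"wx":0,"wy":0,"wz":0,"claw":1}
    - {"tx":0.5,"ty":-0.05,"tz":0,"wx":0,"wy":0,"wz":0,"claw":1}
    - {"tx":0.3,"ty":-0.03,"tz":0,"wx":0,"wy":0,"wz":0,"claw":1}
    - {"tx":0.3,"ty":-0.03,"tz":0,"wx":0,"wy":0,"wz":0,"claw":1}

```text
clock: 16.2
tcp_pos: [0.6557, 0.0497, 0.0634]
orientation: [-0.003, 0.051, 0.999, 0.0]
wrist_force: [-14.5, -0.6, 10.1]
finger_gap: -0.0002
grip_force: 7.0
```

It stopped at the same place with 14 N of resistance, so the drawer is at its firm stop. Retreating and handing in.

Request:
carry_out:
  moves:
    - {"tx":-3,"ty":0.3,"tz":0,"wx":0,"wy":0,"wz":0,"claw":1}
    - {"tx":-5,"ty":0.5,"tz":0,"wx":0,"wy":0,"wz":0,"claw":1}
    - {"tx":-5,"ty":0.5,"tz":4,"wx":0,"wy":0,"wz":0,"claw":1}
    - {"tx":-4,"ty":0.4,"tz":5,"wx":0,"wy":0,"wz":0,"claw":1}
    - {"tx":0,"ty":0,"tz":0,"wx":0,"wy":0,"wz":0,"claw":1}
    - {"tx":0,"ty":0,"tz":0,"wx":0,"wy":0,"wz":0,"claw":1}

```text
clock: 16.95
tcp_pos: [0.4922, 0.0661, 0.1516]
orientation: [0.001, 0.051, 0.999, 0.0]
wrist_force: [-0.8, -0.5, -1.1]
finger_gap: 0.0002
grip_force: 0.0
```

```bash
python3 -c "
from workcell import env
print(env.hand_in())"
```

```text
the job is handed in; nothing more can be done
None
```

The 110 × 38 × 80 mm grey book stands spine up in the gap, with its top about 12 mm below the rim, and the drawer is pushed to its firm stop (bar moved about 200 mm); I handed the job in at about 17 s, and no verdict was returned.

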